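# Snap the reservoir cup onto the bench humidifier

## Task

Take the white reservoir cup from its draining rest, turn it mouth-down over the upright post of the grey bench humidifier, and press it straight down until its rim snaps fully home under all three blue clips. Keep pressing: the program finishes while the robot is still pushing the snapped cup firmly down onto its seat. Leave the other things on the bench where they are.

Things in the scene. Friction and masses are not known exactly. Their poses are not given: they have to be found in the camera images.
- cup: White empty plastic cup, 40-85 g: round cylinder 95 mm long, 56 mm diameter, 3 mm wall, flat closed end; round its mouth an outward flange 68 mm diameter, 4 mm thick. Origin: centre of the closed end's outer face; z runs from there to the mouth (straight down once inverted); turn about z is free. At the start it lies in the rest, z along the rest's +x but dipping 20 degrees.
- cup_rim (a point): Centre of the cup's mouth, in the plane of the rim, 95 mm from the cup's origin; same axes as the cup. The cup's flange, the lip to be snapped under the clips, is here. The cup's mass centre lies 43 mm from here.
- rest: Draining rest, fixed: wooden base 130 x 76 x 8 mm (centre 5 mm to +x of the origin), two steel rods 30 mm apart under the cup, a low stop plate 1.5 mm past the lower half of the mouth. The cup's axis is 61 mm above the bench at mid-length; rods and legs stay within 20 mm of the centre plane, nothing is beside or above the cup. Origin on the bench, z up, x horizontally the way the mouth points.
- humidifier: Bench humidifier, fixed: grey box 130 x 130 x 30 mm, on it a black round seat (76 mm diameter, top 34 mm above the bench), three blue clips and a central aluminium post 20 mm in diameter, 61 mm high above the seat. Between 48 and 36 mm above the seat a cone widens the post to a centring plug of 47.4 mm diameter (the cup's bore is 50 mm). Origin: centre of the underside, z up.
- seat (a point): Centre of the seat's top face, 34 mm above the bench, on the post's axis; axes as the humidifier's. The cup is home when its rim lies on this face, its closed end then 129 mm above the bench.
- post_tip (a point): Top of the upright post, on its axis, 61 mm above the seat (95 mm above the bench).
- clip_a (a joint): Outward travel of a sprung blue clip, m: 0 at rest, up to 0.006. The three clips stand 22 mm high above the seat, reaching 47 mm out from the post's axis, at 90 (a), 210 (b) and 330 (c) degrees from the humidifier's x axis; sloping noses lead the flange in from above. A cup set loosely over the post rests with its rim on the noses, about 12 mm above the seat.
- clip_b (a joint): The same for the clip at 210 degrees. Pressed straight down near its axis, the cup spreads the clips about 2.5 mm: the push rises to about 8 to 13 N, then the flange passes the noses, the clips spring back over it and the force suddenly drops. A few mm lower the rim meets the rigid seat and the force rises again.
- clip_c (a joint): The same for the clip at 330 degrees.
- blade: Bystander: flat steel leaf knife, 150 mm long, lying on the round wooden board (260 mm diameter, 28 mm thick) at the left of the bench. Origin under its middle.
- cigar0: Bystander: brown cigar, 130 mm long, on the board. Origin under its middle.
- cigar1: Bystander: second brown cigar on the board. Origin under its middle.
- scissors: Bystander: scissors with blue handles, about 140 mm long, flat on the far part of the bench. Origin at the pivot.
- phone: Bystander: white phone, 142 x 69 x 8 mm, flat on the far part of the bench. Origin under its middle.
- jar: Bystander: amber jar, 80 mm diameter, 100 mm high, steel lid, far left. Origin under its middle.
- mould: Bystander: light wooden cigar mould, 300 x 110 x 32 mm, lying flat at the right. Origin under its middle.
Not all that is in view belongs to the job. Leave any pink, purple or turquoise look-alike of the cup alone.

How it is judged (in metres and radians):
On the way, in this order (a step that is already met when the one before it is completed fails the run):
1. the cup is mouth-down over the post, the post's tip at least 10 mm inside it (angle between cup's own z axis and vertical above 2.8 rad and horizontal distance between cup_rim and seat below 0.015 m and z of cup_rim in the frame of seat below 0.051 m), for 0.1 s.
2. the cup has snapped home: rim on the seat, all three clips sprung back over it (z of cup_rim in the frame of seat below 0.0025 m and horizontal distance between cup_rim and seat below 0.004 m and angle between cup's own z axis and vertical above 3.04 rad and value of joint each of clip_a, clip_b, clip_c below 0.0015 m), for 0.2 s.
At the end, for the whole second after the job is handed in: Cup mouth-down (within 6 degrees), rim on the seat (2.5 mm in height, 4 mm sideways), all clips back within 1.5 mm of rest, and the robot still pressing: over 5 N between cup and humidifier, over 3 N between robot and cup. Bystanders within 30 mm of their start (all of step 2 and contact force between cup and humidifier above 5 N and contact force between any of the fingers, the arm and cup above 3 N and distance of each of blade, scissors, phone, jar, mould, cigar0, cigar1 from where it was at the start of the episode below 0.03 m); the arm keeps its last pose, push and grip.
It fails at once if a bystander is knocked more than 50 mm away (distance of any of blade, scissors, phone, jar, mould, cigar0, cigar1 from where it was at the start of the episode above 0.05 m).
It also fails if it takes over 64 s, if anything falls off the work surface, if the arm or the gripper's body presses on something with over 40 N, if the wrist force passes 120 N, or if a joint passes its speed limit or range.

## Robot

A 6-joint arm with a two-finger parallel gripper is mounted at the origin on the work surface. World frame = base frame: x ahead of the robot, y to its left, z up, the work surface at z = 0. Lengths are in m, angles in degrees, forces in N, time in s.
With the tool pointing down it reaches from about 0.325 to 0.85 m from the base axis. Payload 15.5 kg.
Tool frame: the origin (TCP) lies at the very end of the fingers, on their centre line; the grasp point (between the pads) lies arm.grip_depth behind it (arm.grip_depth is the distance from the TCP to the grasp point, in m); z points along the fingers, y is the line along which they close (so a half turn about z gives the same grasp; the last joint's range is limited). The gripper opens to 91 mm and grips with 3 to 60 N. Pads are 32 mm wide; open, the fingers measure 118 mm over their backs; the gripper's body (76 mm by 178 mm) begins 60 mm behind the grasp point.
Start: joints at [62.653, 28.281, 77.091, -0, 74.628, -5.472], TCP at [0.233, 0.58, 0.214] pointing down, gripper open.
Joint ranges: [-166.48, 166.48], [-47.26, 123.95], [12.59, 153.08], [-70.14, 250.14], [6.76, 159.57], [-176.63, 176.63]. Speed limits (degrees/s): [108.29, 108.29, 147.25, 172.46, 172.46, 172.46].

## Interface

Orientations are given as a 3x3 rotation matrix whose columns are the frame's x, y, z axes.
In Python, from rig import arm gives the robot as it stands. Calls block until the motion is done:
- arm.move_to(position, orientation): joint-space move of the TCP to a pose.
- arm.move_l(position, orientation=None, feed=0.15): straight line of the TCP; orientation=None keeps the orientation; feed is the mean speed in m/s.
- arm.move_joints(angles): joint-space move.
- arm.grip(opening): finger opening in m; the grip force is fixed at half the most; returns when the fingers have stopped.
- arm.sleep(seconds).
- arm.solve_ik(position, orientation): joint angles nearest the present ones, or None.
- arm.snapshot(name): name is "scene" or "top"; returns the picture (420x560x3 uint8, red, green, blue); there is no depth.
- arm.get_calibration(name): a dict with "intrinsics" (3x3 intrinsics, pixels), "k1" (the pictures are not rectified: a ray, as slopes to the right and down, at radius r is drawn at 1 + k1 r^2 times it, then the intrinsics apply), "cam_to_world" (4x4, takes a point from camera to world coordinates). Camera axes: x right, y down, z forward; pixel columns grow to the right and rows downward; lengths in m; the calibration is good to about 2 mm. A picture is of the moment at which its call begins. get_calibration takes no time and is no camera call.
A pose or a line that the arm cannot do raises arm.Unreachable and nothing moves.
- arm.sign_off(): hands the job in; it is judged then, once.
Readings, each from a call of its own:
- arm.current_t(): time.
- arm.current_joint_positions(): joint angles.
- arm.current_dq(): joint speeds.
- arm.current_tau(): joint torques, N m.
- arm.current_ee_pos(): TCP position.
- arm.current_tool_rot(): TCP orientation.
- arm.current_force(): force on the tool from outside, world axes, zero at the start.
- arm.current_torque(): the same for the moment, N m.
- arm.current_width(): finger opening in m.
- arm.current_grasp_force(): force on a finger pad.
Only numpy, scipy, OpenCV 4.12 (cv2) and the standard library are available. Lean on these libraries where they do the work, as an engineer would, in place of code of your own. Each camera call takes 0.05 s, during which the arm holds its last target. There are 200 camera calls.

## Working session

There is one attempt and no reset: what is moved stays moved. The work goes in short steps, each a Python script; the robot and the scene stay as the last script left them, time stands still between calls to the robot, and variables do not carry over. Pictures are saved under pics/ and viewed, at most 10 in all, crops included, and the job is handed in when it is done.

```bash
ls; mkdir -p pics
python3 - <<'E'
from rig import arm
import cv2
for n in("scene","top"):
    cv2.imwrite(f"pics/{n}0.png",arm.snapshot(n)[:,:,::-1]); c=arm.get_calibration(n); print(n,c["intrinsics"],c["k1"],c["cam_to_world"])
print(arm.grip_depth,arm.current_t(),arm.current_tool_rot())
E
```

```text
pics
scene [[496.41893978   0.         279.57938365]
 [  0.         496.41893978 214.50272507]
 [  0.           0.           1.        ]] -0.015361678353557949 [[-0.88926077  0.25701175 -0.37836524  1.09798895]
 [ 0.45680442  0.54124126 -0.70596573  1.0666696 ]
 [ 0.02334539 -0.80062654 -0.59870872  0.9662234 ]
 [ 0.          0.          0.          1.        ]]
top [[411.93183698   0.         277.10064072]
 [  0.         411.93183698 212.35589018]
 [  0.           0.           1.        ]] 0.0067205075330627586 [[ 0.02247678 -0.9915407   0.12783516  0.36923537]
 [-0.9997393  -0.02177862  0.0068567   0.03518153]
 [-0.00401463 -0.12795595 -0.99177173  1.3928641 ]
 [ 0.          0.          0.          1.        ]]
0.0188 0.1 [[-9.27987330e-01  3.72611426e-01 -4.91042793e-04]
 [ 3.72611741e-01  9.27986791e-01 -1.00298166e-03]
 [ 8.19587982e-05 -1.11372259e-03 -9.99999376e-01]]
```

View pics/top0.png

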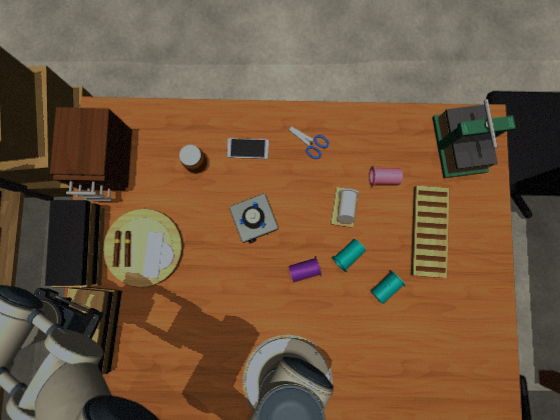

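View pics/scene0.png

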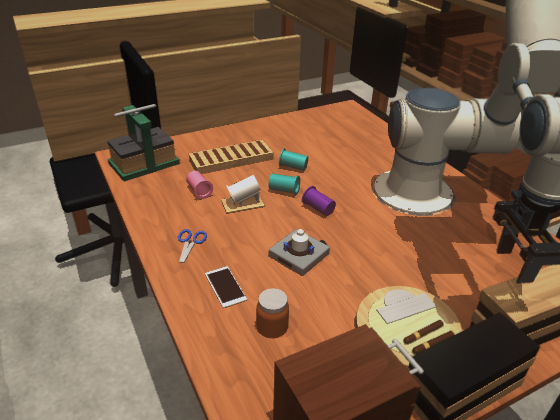

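The top view shows these cup-like things: white (346,207) lying on a wooden rest, pink (386,176), purple (305,269), and turquoise (349,254) and (388,287). I choose the white one on the rest. The humidifier is at (254,218). Next I'll check close crops.

Run:
```python
import cv2,numpy as np
t=cv2.imread("pics/top0.png");s=cv2.imread("pics/scene0.png")
def crop(im,x,y,w=64,h=48,k=6):return cv2.resize(im[y:y+h,x:x+w],None,fx=k,fy=k,interpolation=cv2.INTER_CUBIC)
a=np.vstack([np.hstack([crop(t,314,184),crop(t,222,192)]),np.hstack([crop(s,212,168),crop(s,266,224)])])
cv2.imwrite("pics/crops.png",a);print(a.shape)
```

```text
(576, 768, 3)
```

View pics/crops.png

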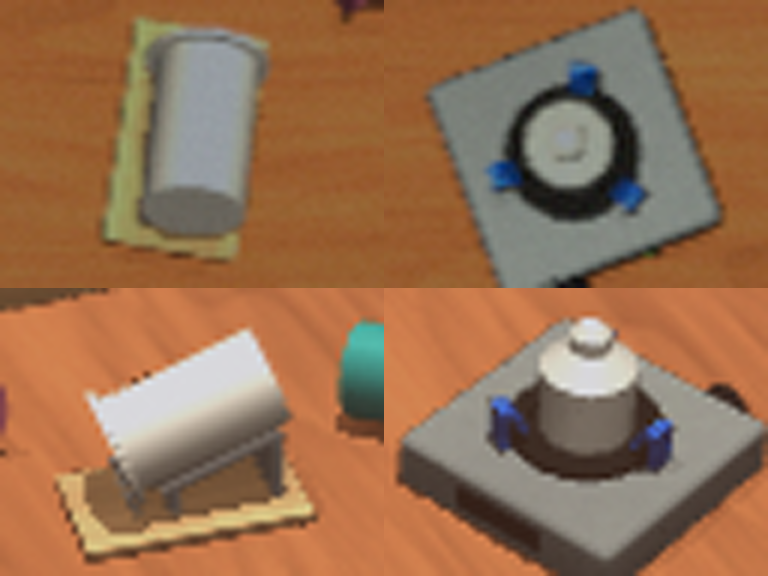

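The crops confirm the white cup on the wooden rest. Its flange is on the far side, at the top-left of the scene crop, and its closed end faces the robot. The post, plug and three clips are clear as well. Next I'll fit planar poses from the corners.

```bash
cat > h.py <<'E'
from rig import arm
import numpy as np
from scipy.optimize import least_squares
from scipy.spatial.transform import Rotation as R
C={n:arm.get_calibration(n) for n in("scene","top")}
def proj(n,P):
    c=C[n];M=np.linalg.inv(c["cam_to_world"]);q=np.atleast_2d(P)@M[:3,:3].T+M[:3,3]
    s=q[:,:2]/q[:,2:];s=s*(1+c["k1"]*(s**2).sum(1,keepdims=True));K=c["intrinsics"]
    return s@K[:2,:2].T+K[:2,2]
def fit(obs,x0):
    # obs: (cam, local pt, px)
    def pts(p): return [R.from_euler('z',p[2]).apply(o[1])+[p[0],p[1],0] for o in obs]
    f=lambda p:np.concatenate([proj(o[0],q)[0]-o[2] for o,q in zip(obs,pts(p))])
    r=least_squares(f,x0,loss='soft_l1',x_scale=[.01,.01,.05]);return r.x,f(r.x).reshape(-1,2)
E
python3 - <<'E'
from h import *
offs={'tc':(0,0,314,184),'th':(384,0,222,192),'sc':(0,288,212,168),'sh':(384,288,266,224)}
def px(k,u,v):
    a,b,x,y=offs[k];return np.array([(u-a+.5)/6-.5+x,(v-b+.5)/6-.5+y])
rb=lambda x,y:np.array([.005+x*.065,y*.038,.008])
cz=lambda s:np.array([(s-.0475)*np.cos(np.radians(20)),0,.061-(s-.0475)*np.sin(np.radians(20))])
# top image: up=+x world, left=+y
o=[('top',rb(1,1),px('tc',137,20)),('top',rb(1,-1),px('tc',268,42)),('top',rb(-1,-1),px('tc',237,258)),('top',rb(-1,1),px('tc',104,238)),
('top',cz(0),px('tc',192,212)),
('scene',rb(1,-1),px('sc',58,475)),('scene',rb(1,1),px('sc',88,547)),('scene',rb(-1,1),px('sc',315,512))]
print('rest',*fit(o,[.5,-.13,0]))
# humidifier: clips in top crop at (583,78),(503,173),(628,195)
best=None
for k in range(6):
    a0=np.radians(15+60*k)
    cl=lambda d:np.array([.041*np.cos(np.radians(d)),.041*np.sin(np.radians(d)),.052])
    clips=[(583,76),(503,173),(630,193)]
    for sh in range(3):
        o=[('top',np.array([0,0,.095]),px('th',572,138)),('scene',np.array([0,0,.095]),px('sh',591,328))]
        o+=[('top',cl(d),px('th',*clips[(i+sh)%3])) for i,d in enumerate((90,210,330))]
        p,r=fit(o,[.5,.1,a0]);e=(r**2).sum()
        if best is None or e<best[0]:best=(e,p,r)
print('hum',best)
hx,hy=best[1][:2]
# box corners, square symmetry
for a in np.radians([-15,15,40]):
    b=lambda x,y:np.array([.065*x,.065*y,.03])
    o=[('top',b(1,-1),px('th',640,10)),('top',b(1,1),px('th',430,92)),('top',b(-1,-1),px('th',720,214)),
    ('scene',b(1,1),px('sh',607,558)),('scene',b(1,-1),px('sh',400,440)),('scene',b(-1,1),px('sh',765,425)),
    ('top',np.array([0,0,.095]),px('th',572,138)),('scene',np.array([0,0,.095]),px('sh',591,328))]
    p,r=fit(o,[hx,hy,a]);print(p,np.abs(r).max(),r.round(1).tolist())
E
```

```text
rest [ 0.56629041 -0.18251792 -0.14417425] [[-0.22964308 -0.37360787]
 [ 0.00398713 -0.42275245]
 [-0.27768184  1.04537408]
 [-0.42784725  0.66301098]
 [ 0.0198199   0.08962134]
 [-0.85595355 -0.6238007 ]
 [-0.36167055  0.21532527]
 [ 0.06445731 -0.80484905]]
hum (np.float64(3.543763313666125), array([0.52759929, 0.12362225, 4.58406321]), array([[-0.89962917,  0.01457289],
       [-0.65835574, -1.41559769],
       [ 0.07545061, -0.27469343],
       [-0.24834727,  0.32261445],
       [ 0.00889341,  0.22334809]]))
[0.52719414 0.12536257 0.39992289] 1.651702656069432 [[-0.5, -1.1], [-1.7, -0.6], [0.5, 0.7], [0.0, -0.2], [-1.1, -1.0], [0.9, -1.0], [-1.5, 0.1], [-0.2, -1.1]]
[0.52719414 0.12536257 0.39992288] 1.651702628197171 [[-0.5, -1.1], [-1.7, -0.6], [0.5, 0.7], [0.0, -0.2], [-1.1, -1.0], [0.9, -1.0], [-1.5, 0.1], [-0.2, -1.1]]
[0.52719414 0.12536256 0.39992313] 1.6517036241654068 [[-0.5, -1.1], [-1.7, -0.6], [0.5, 0.7], [0.0, -0.2], [-1.1, -1.0], [0.9, -1.0], [-1.5, 0.1], [-0.2, -1.1]]
```

```bash
cat >> h.py <<'E'
REST=np.array([.5663,-.1825]);YAW=-.1442;HUM=np.array([.5274,.1245]);S=.028
A=np.radians(20)
def axes(z,y):
    return np.column_stack([np.cross(y,z),y,z])
def cupaxis(dip,psi): return np.array([np.cos(dip)*np.cos(psi),np.cos(dip)*np.sin(psi),-np.sin(dip)])
def tool(pt,cdip,psi,delta,sg,s=S):
    """TCP pose holding a cup whose closed-end centre is pt, axis dip cdip, heading psi; tool dips delta more"""
    y=sg*np.array([-np.sin(psi),np.cos(psi),0]);z=cupaxis(cdip+delta,psi)
    return pt+s*cupaxis(cdip,psi)+arm.grip_depth*z, axes(z,y)
ORIG=np.array([*(REST-.0475*np.cos(A)*np.array([np.cos(YAW),np.sin(YAW)])),.061+.0475*np.sin(A)])
E
python3 - <<'E'
from h import *
def inv(n,uv,z):
    f=lambda q:proj(n,[*q,z])[0]-uv
    return least_squares(f,[.5,0]).x
print('orig',ORIG,'turq',inv('top',np.array([349,254.]),.03),'turq ends',inv('top',np.array([360,245.]),.05),inv('top',np.array([337,264.]),.05),'purple',inv('top',np.array([305,269.]),.03))
for d in (10,20,30,40):
  for sg in(1,-1):
    D=np.radians(d);ok=[]
    p,o=tool(ORIG,A,YAW,D,sg);g=arm.solve_ik(p,o);g2=arm.solve_ik(p-.09*o[:,2],o)
    for deg in range(-180,180,30):
        pf,of=tool(np.array([*HUM,.129]),np.pi/2,np.radians(deg),D,sg);ph=pf+[0,0,.1]
        a=arm.solve_ik(pf,of);b=arm.solve_ik(ph,of)
        if a is not None and b is not None: ok.append((deg,np.round(a).astype(int).tolist()))
    print(d,sg,None if g is None else np.round(g),g2 is not None,ok)
E
```

```text
orig [ 0.52212786 -0.17608586  0.07724596] turq [ 0.41199602 -0.19497952] turq ends [ 0.44129345 -0.22730458] [ 0.37832216 -0.15286594] purple [ 0.35983162 -0.05098973]
10 1 [-39.  58. 137. 152.  73.  82.] True [(-180, [8, 29, 105, -2, 36, 100]), (-150, [4, 29, 105, 7, 38, 59]), (-120, [2, 30, 103, 12, 43, 23]), (-90, [1, 31, 99, 13, 51, -8]), (-60, [2, 33, 95, 10, 58, -34]), (-30, [4, 34, 91, 6, 63, -60]), (0, [6, 35, 89, 1, 66, -84]), (30, [9, 35, 89, -4, 65, -109]), (60, [12, 34, 91, -9, 61, -134]), (90, [13, 33, 95, -12, 55, -160]), (120, [13, 31, 99, -13, 48, 171]), (150, [11, 29, 103, -10, 40, 138])]
10 -1 [-39.  58. 137. 152.  73. -98.] True [(-180, [8, 29, 105, -2, 36, -80]), (-150, [4, 29, 105, 7, 38, -121]), (-120, [2, 30, 103, 12, 43, -157]), (-90, [1, 31, 99, 13, 51, 172]), (-60, [2, 33, 95, 10, 58, 146]), (-30, [4, 34, 91, 6, 63, 120]), (0, [6, 35, 89, 1, 66, 96]), (30, [9, 35, 89, -4, 65, 71]), (60, [12, 34, 91, -9, 61, 46]), (90, [13, 33, 95, -12, 55, 20]), (120, [13, 31, 99, -13, 48, -9]), (150, [11, 29, 103, -10, 40, -42])]
20 1 [-36.  46. 132. 151.  49.  91.] True [
[... 1718 characters left out ...]
20, [-16, 34, 117, 69, 42, -45]), (-90, [-16, 38, 101, 44, 62, -45]), (-60, [-11, 43, 86, 29, 81, -53]), (-30, [-3, 48, 73, 17, 95, -67]), (0, [5, 51, 66, 3, 103, -85]), (30, [13, 50, 67, -11, 101, -105]), (60, [21, 47, 74, -24, 91, -122]), (90, [27, 43, 87, -36, 75, -135]), (120, [30, 38, 103, -53, 54, -142])]
40 -1 [-30.  34. 118.  91.  11. -21.] True [(-150, [-7, 33, 128, 121, 27, 116]), (-120, [-16, 34, 117, 69, 42, 135]), (-90, [-16, 38, 101, 44, 62, 135]), (-60, [-11, 43, 86, 29, 81, 127]), (-30, [-3, 48, 73, 17, 95, 113]), (0, [5, 51, 66, 3, 103, 95]), (30, [13, 50, 67, -11, 101, 75]), (60, [21, 47, 74, -24, 91, 58]), (90, [27, 43, 87, -36, 75, 45]), (120, [30, 38, 103, -53, 54, 38])]
```

Run:
```python
from h import *
import cv2
D=np.radians(20)
p,o=tool(ORIG,A,YAW,D,1)
pre=p-.09*o[:,2]
e=arm.current_ee_pos();arm.grip(.091)
arm.move_to([e[0],e[1],.38],arm.current_tool_rot())
arm.move_to(pre+[0,0,.15],o)
print(arm.current_t(),np.round(arm.current_joint_positions()))
arm.move_l(pre)
print(arm.current_ee_pos()-pre,arm.current_force(),arm.current_t())
a=arm.snapshot("top")[150:300,270:430];b=arm.snapshot("scene")[130:280,180:340]
cv2.imwrite("pics/pre.png",cv2.resize(np.hstack([a,b]),None,fx=2.5,fy=2.5,interpolation=cv2.INTER_CUBIC)[:,:,::-1])
```

```text
3.8333 [-43.   7. 129.  91.  26. 155.]
[ 1.58610408e-04 -3.45072821e-05  5.24268875e-04] [-0.11256297 -0.69508437  0.40302669] 5.2333
```

View pics/pre.png

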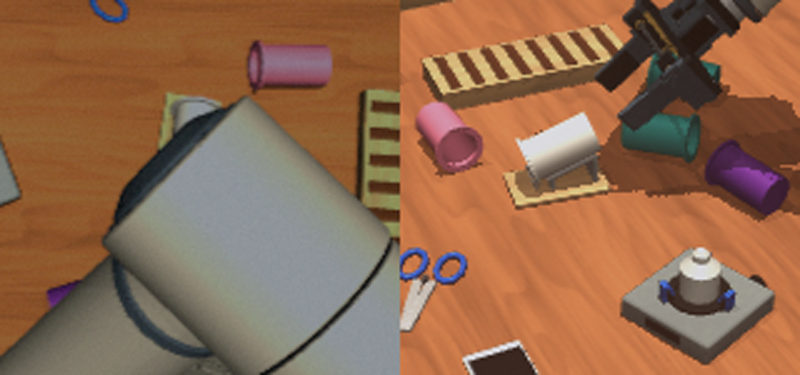

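In the scene half, the open fingers are lined up behind the closed end and clear of the turquoise and purple cups. The wrist hides the top view. I'll advance, grip and lift.

Run:
```python
from h import *
import cv2
D=np.radians(20)
p,o=tool(ORIG,A,YAW,D,1)
arm.move_l(p,feed=.1);print('in',arm.current_force(),arm.current_joint_positions().round(0) if hasattr(arm.current_joint_positions(),'round') else arm.current_joint_positions())
arm.grip(.04);print('grip',arm.current_width(),arm.current_grasp_force(),arm.current_force())
arm.move_l(p+[0,0,.2],feed=.15);print('up',arm.current_width(),arm.current_force(),arm.current_t())
q=arm.current_joint_positions();print(np.round(q))
pf,of=tool(np.array([*HUM,.129+.15]),np.pi/2,np.radians(-120),D,1)
g=arm.solve_ik(pf,of);print(np.round(g))
a=arm.snapshot("scene")[70:280,180:360]
cv2.imwrite("pics/up.png",cv2.resize(a,None,fx=2.5,fy=2.5,interpolation=cv2.INTER_CUBIC)[:,:,::-1])
```

```text
in [-0.28858152 -0.28589767  0.72583158] [-36.  46. 132. 151.  49.  91.]
grip 0.05594876714509575 29.993244921206497 [-1.0765128  -1.55274462  1.1005389 ]
up 0.056023305406743565 [-0.25493995 -0.70253773 -0.76069659] 8.85
[-36.  13. 122.  94.  21. 157.]
[-4. 16. 98. 21. 59. 16.]
```

View pics/up.png

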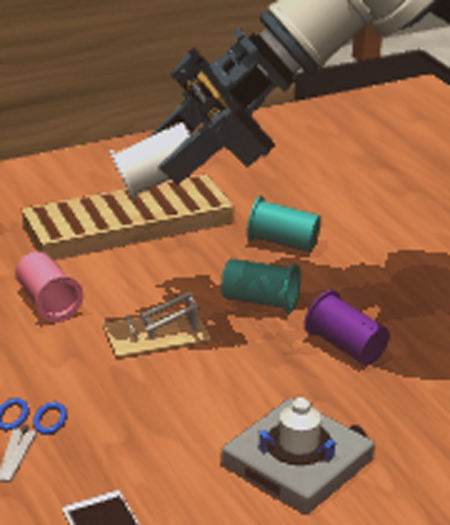

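The cup is held well and the rest is empty. Next is the hover over the post, with the predicted rim and end circles overlaid on the picture.

Run:
```python
from h import *
import cv2
D=np.radians(20)
pf,of=tool(np.array([*HUM,.129+.12]),np.pi/2,np.radians(-120),D,1)
arm.move_to(pf+[0,0,.05],of);arm.move_l(pf)
print(arm.current_ee_pos()-pf,arm.current_force(),arm.current_width(),arm.current_t())
t=np.linspace(0,2*np.pi,60)
ims=[]
for n,(x,y,w,h) in {"scene":(250,150,100,125),"top":(205,150,100,125)}.items():
    im=cv2.resize(arm.snapshot(n)[y:y+h,x:x+w,::-1],None,fx=4,fy=4,interpolation=cv2.INTER_CUBIC)
    for r,z,c in((.034,.154,(0,0,255)),(.028,.249,(0,255,0)),(.010,.095,(255,255,0)),(.0237,.07,(255,0,255))):
        P=np.c_[HUM[0]+r*np.cos(t),HUM[1]+r*np.sin(t),t*0+z]
        cv2.polylines(im,[np.int32(((proj(n,P)-[x,y])+.5)*4-.5)],True,c,1)
    ims.append(im)
cv2.imwrite("pics/hov.png",np.hstack(ims))
```

```text
[ 1.23164904e-04 -7.08632429e-05  2.85505328e-04] [ 0.1978712   0.37080782 -0.5516508 ] 0.05569133310078217 11.5583
```

View pics/hov.png

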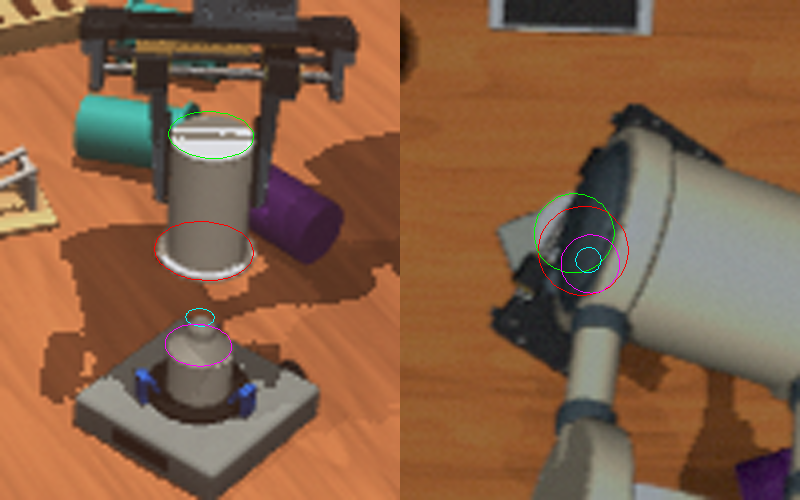

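The cup matches its prediction to about 1 px. The post tip (201,323 in the crop) sits about 1 px below its prediction, so the alignment is good to a few mm. That is within the 15 mm entry margin. I'll descend in steps and correct with the lateral force.

```bash
cat >> h.py <<'E'
def down(h1,dh,off,limit,F0,k=4000.,h0=None,D=np.radians(20),log=True):
    """lower rim from h0 to h1 above seat; admit lateral force into off; stop on vertical limit"""
    pf,of=tool(np.array([*HUM,.129]),np.pi/2,np.radians(-120),D,1)
    for h in np.arange(h0-dh,h1-1e-6,-dh):
        arm.move_l(pf+[off[0],off[1],h],feed=.03);arm.sleep(.05)
        f=np.array(arm.current_force())-F0
        if log: print(f"{h*1e3:.1f} F {f.round(1)} tcp-cmd {((np.array(arm.current_ee_pos())-pf-[*off,h])*1e3).round(1)} off {(off*1e3).round(1)}")
        if f[2]>limit: break
        if np.hypot(*f[:2])>1: off=off+np.clip(f[:2]/k,-.001,.001)
    return h,off
E
python3 - <<'E'
from h import *
F0=np.array(arm.current_force());off=np.zeros(2)
pf,of=tool(np.array([*HUM,.129]),np.pi/2,np.radians(-120),np.radians(20),1)
arm.move_l(pf+[0,0,.055],feed=.08);print(np.array(arm.current_force())-F0)
h,off=down(.014,.003,off,6,F0,h0=.055)
print(h,off,arm.current_t(),arm.current_torque())
E
```

```text
[ 0.76775056 -0.63948455 -0.89568329]
52.0 F [ 1.1 -1.2 -0.3] tcp-cmd [ 0.  -0.   0.1] off [0. 0.]
49.0 F [ 0.1 -1.4 -0.5] tcp-cmd [-0.1 -0.  -0.1] off [ 0.3 -0.3]
46.0 F [ 0.9 -1.  -0.3] tcp-cmd [-0.1 -0.  -0.1] off [ 0.3 -0.6]
43.0 F [-0.6 -1.5 -0.8] tcp-cmd [-0.   0.  -0.1] off [ 0.5 -0.9]
40.0 F [ 0.  -0.9 -1. ] tcp-cmd [-0.1 -0.  -0.1] off [ 0.4 -1.3]
37.0 F [ 0.7 -1.  -1. ] tcp-cmd [-0.1  0.  -0.1] off [ 0.4 -1.3]
34.0 F [-0.9  1.6 -3.1] tcp-cmd [-0.3  0.2 -0.2] off [ 0.6 -1.5]
31.0 F [ 0.1 -0.3 -0.9] tcp-cmd [-0.1 -0.1 -0.1] off [ 0.3 -1.1]
28.0 F [-0.4 -0.7 -0.7] tcp-cmd [-0.  -0.  -0.1] off [ 0.3 -1.1]
25.0 F [ 0.7 -0.1 -2. ] tcp-cmd [-0.1 -0.  -0.1] off [ 0.3 -1.1]
22.0 F [-0.3 -0.9 -0.9] tcp-cmd [-0.  -0.  -0.1] off [ 0.3 -1.1]
19.0 F [-0.   0.9 -1. ] tcp-cmd [-0.  -0.  -0.1] off [ 0.3 -1.1]
16.0 F [-0.3 -0.  -1.8] tcp-cmd [-0.  -0.  -0.1] off [ 0.3 -1.1]
0.015999999999999966 [ 0.00034293 -0.00111341] 16.5167 [-0.1839607   0.29080311  0.06874303]
```

Run:
```python
from h import *
F0=np.array([.2,.0,-1.]);off=np.array([.00034,-.0011])
h,off=down(-.002,.001,off,22,F0,h0=.016,k=8000.)
print(h,off,arm.current_t(),arm.current_force(),arm.current_width())
```

```text
15.0 F [-0.3  1.   0.1] tcp-cmd [0. 0. 0.] off [ 0.3 -1.1]
14.0 F [ 0.4  0.2 -0.3] tcp-cmd [ 0.1 -0.   0. ] off [ 0.3 -1. ]
13.0 F [0.1 1.3 1.8] tcp-cmd [0.1 0.  0. ] off [ 0.3 -1. ]
12.0 F [0.2 0.8 2.1] tcp-cmd [ 0.  0. -0.] off [ 0.3 -0.8]
11.0 F [-0.2  1.5  3.6] tcp-cmd [ 0.  0. -0.] off [ 0.3 -0.8]
10.0 F [-0.1  1.   6.4] tcp-cmd [ 0.1 -0.   0. ] off [ 0.3 -0.6]
9.0 F [-0.3  1.   7.5] tcp-cmd [ 0.2 -0.   0.1] off [ 0.3 -0.6]
8.0 F [1.  0.4 1.9] tcp-cmd [ 0.1 -0.1 -0.1] off [ 0.2 -0.5]
7.0 F [ 0.7  0.4 -0.1] tcp-cmd [-0.1 -0.  -0.2] off [ 0.4 -0.4]
6.0 F [0.8 0.3 1.7] tcp-cmd [-0.1 -0.  -0.1] off [ 0.4 -0.4]
5.0 F [  1.    0.1 -13.8] tcp-cmd [-0.8 -0.1 -0.8] off [ 0.4 -0.4]
4.0 F [ -1.   -0.5 -10.3] tcp-cmd [-0.4  0.  -0.2] off [ 0.4 -0.4]
3.0 F [-0.9  1.2 -3.3] tcp-cmd [0.1 0.  0.2] off [ 0.2 -0.5]
2.0 F [-1.1  0.2  0.7] tcp-cmd [ 0.3 -0.   0.2] off [ 0.1 -0.4]
1.0 F [-0.7  0.8  0.3] tcp-cmd [ 0. -0.  0.] off [-0.  -0.3]
-0.0 F [-2.3 -0.1  8. ] tcp-cmd [0.1 0.1 0.3] off [-0.1 -0.2]
-1.0 F [-5.1 -2.  23. ] tcp-cmd [0.4 0.1 1. ] off [-0.4 -0.2]
-0.0010000000000000148 [-0.00038988 -0.00024716] 21.6167 [-4.93620671 -2.01765689 22.02647374] 0.05542931256732719
```

The force peaked at about 7.5 N, dropped, and then rose to 23 N at the nominal seat height. I'll check it in the picture.

Run:
```python
from h import *
import cv2
t=np.linspace(0,2*np.pi,60);n="scene";x,y,w,h=255,190,90,90
raw=cv2.resize(arm.snapshot(n)[y:y+h,x:x+w,::-1],None,fx=4.4,fy=4.4,interpolation=cv2.INTER_CUBIC);im=raw.copy()
for r,z,c in((.034,.034,(0,0,255)),(.028,.129,(0,255,0))):
    P=np.c_[HUM[0]+r*np.cos(t),HUM[1]+r*np.sin(t),t*0+z]
    cv2.polylines(im,[np.int32(((proj(n,P)-[x,y])+.5)*4.4-.5)],True,c,1)
cv2.imwrite("pics/home.png",np.hstack([raw,im]));print(arm.current_force(),arm.current_t())
```

```text
[-4.41411374 -1.56611702 21.40770096] 21.6667
```

View pics/home.png

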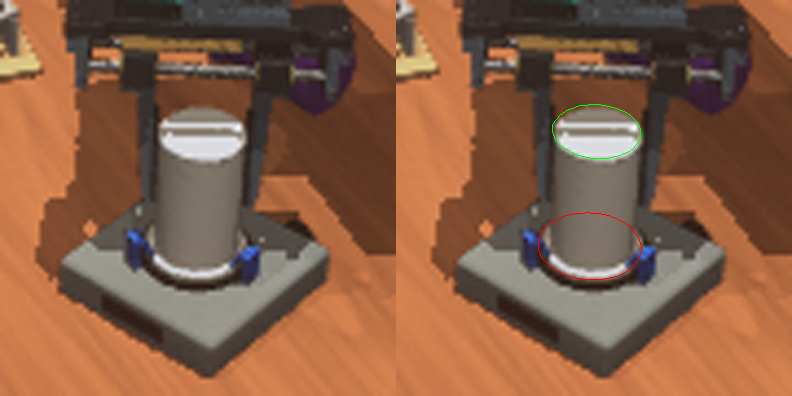

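The flange lies under the clips on the seat. The cup stands upright where predicted, and the robot is pressing with 21 N.

Run:
```python
from rig import arm
arm.sleep(.4);print(arm.current_force(),arm.current_grasp_force());print(arm.sign_off())
```

```text
[-4.58346003 -1.72614003 21.23438205] 30.007446287199855
the job is handed in; nothing more can be done
None
```

I handed the job in at about 22 s with the white cup mouth-down on its seat and the robot still pressing about 21 N down; the force pattern and the scene view say it snapped home, though the third clip was hidden from the camera.

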